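# Release the microscope's lamp tray with the long release rod

## Robot

A 7-joint arm with a two-finger parallel gripper is mounted at the origin on the work surface. World frame = base frame: x ahead of the robot, y to its left, z up, the work surface at z = 0. Lengths are in m, angles in rad, forces in N, time in s.
With the tool pointing down it reaches from about 0.425 to 0.875 m from the base axis. Payload 9.9 kg.
Tool frame: the origin (TCP) lies on the centre line of the jaws, within the pads' length; the fingertips stand 8 mm ahead of it and the grasp point (between the pads) lies 11 mm behind it (bot.tcp_to_tips is the distance from the TCP to the fingertips, in m); z points along the fingers, y is the direction in which the jaws open and shut (so a half turn about z gives the same grasp; the last joint's range is limited). The gripper opens to 85 mm and grips with 20 to 120 N. Pads are 22 mm wide; open, the fingers measure 114 mm over their backs; the gripper's body (76 mm by 85 mm) begins 54 mm behind the grasp point. The pads swing forward as they close: fully open they stand 13 mm farther back than shut.
Start: joints at [-1.337, 0.576, 0.025, 1.437, -0.015, 1.129, -0.057], TCP at [0.211, 0.641, 0.239] pointing down, gripper open.
Joint ranges: [-2.76, 2.76], [-0.34, 2.15], [-1.52, 1.57], [0.19, 2.46], [-1.09, 4.23], [0.17, 1.99], [-2.82, 2.82]. Speed limits (rad/s): [2.22, 2.22, 3.01, 3.01, 3.14, 3.14, 3.14].

## Interface

Orientations are given as a unit quaternion [x, y, z, w].
In Python, from workcell import bot gives the robot as it stands.
- The arm moves only by the shell command python3 -m inch 'ROWS'. ROWS is JSON, a list of rows, each an object of numbers: "claw": the finger opening in mm, from 0 to 85.4; "dx", "dy", "dz": the shift along the tool's x, y, z in mm; "spin": the turn about the tool's z in rad. In form: [{"claw": .., "dx": .., "dy": .., "dz": .., "spin": ..}, ...]. A call has 1 to 8 rows; each row is the pose to reach, as a shift and turn from the pose commanded when the call began, along the tool's axes at that moment; what a row does not reach only later rows make up. A row lasts 1/10 s, in which the tool goes at most 50 mm and 8.59 degrees, less where a joint would pass 70% of its speed; a pose out of reach is approached as far as the arm can. A call with a gripper value outside its range is refused whole. The fingers move at their own pace and stop on an object; the grip force is fixed at half the most. Time passes only in rows, so rows that repeat a pose let the fingers close. It gives the time, the measured TCP pose, the force and the opening at its end, in the units of the state.
- bot.get_obs(): the state, without advancing time (a new reading comes with each control period).
- bot.camera(name): name is "scene" or "top" or "wrist"; returns a dict with "image" (480x640x3 uint8, blue, green, red), "fx", "fy", "cx", "cy" (pixels), "origin" and "orientation" of the camera in the world; the wrist camera has in their place "tool_from_camera" (4x4, takes a point from camera to tool coordinates, whose origin is the TCP and whose axes are the flange's). Camera axes: x right, y down, z forward; pixel columns grow to the right and rows downward; lengths in m; the calibration is good to about 2 mm. A picture is of the moment at which its call begins: read the wrist's pose just before it. There is no depth.
- bot.hand_in(): hands the job in, once; it reports no verdict.
The state is a dict: "clock": time; "joint_pos": joint angles; "joint_vel": joint speeds; "joint_torque": joint torques, N m; "tcp_pos": TCP position; "eef_rot": TCP orientation; "force": force on the tool from outside, world axes, zero at the start; "moment": the same for the moment, N m; "width": finger opening in m.
Only numpy, scipy, OpenCV 4.12 (cv2) and the standard library are available. Lean on these libraries where they do the work, as an engineer would, in place of code of your own. Each camera call takes 0.05 s, during which the arm holds its last target.

## Task

The microscope's lamp tray has to come out for a lamp change. Take the long release rod from the tool rack, hold it upright and push it down through the slot in the top of the lamp housing, so that it presses the hidden latch tab down and the lamp tray slides out. Push it fully home, its collar on the housing, and leave it standing there.

Things in the scene. Friction and masses are not known exactly. Their poses are not given: they have to be found in the camera images.
- release_rod: Bare metal rod, 143 mm, 110 g: shaft d 10, 90 long; collar d 40 (90-98 mm); plain round grip d 22 (98-143). Origin at the lower tip, z up to the grip. Hangs by its collar in one of 3 holes, 75 mm apart, of an open rack right of centre, top 110 mm above the table (tip at 20 mm). Its two neighbours, in any order, have shorter shafts, useless here: flat wing grip 34 mm wide, black ball grip d 28.
- slot_mouth (a point): Centre of the slot's mouth, level with the top of the lamp housing, a fixed white box 160 (x) x 190 (y) x 120 mm high, left of centre, turned up to 20 deg, tray face to the robot; axes as the box, z up. The slot, 24 (x) x 50 mm (y), is the top's one opening, 15 mm nearer the robot and 35 mm left of its middle; thin dark lines are vents. The latch tab lies 70 mm below, under the whole slot.
- latch_tab (a joint): How far (m) the hidden latch tab, a dark steel plate wider than the slot, is pressed straight down: 0 at the start, stop at 0.025. It resists with about 8 N throughout plus light damping (20 N per m/s), has no spring and stays where it is left. With the rod fully home, its collar on the housing's top, it reads about 0.020.
- lamp_tray (a joint): How far the lamp tray has slid out of the housing's front, in m: 0 closed. The latch drives it: it moves 1.5 times as far as the tab, so about 0.030 with the rod fully home.
There are look-alikes about, which are no part of the job. Leave any green or turquoise look-alike of the release_rod alone.

How it is judged:
By the outcome, as a careful person would: the job done as asked, in the order asked, and still so for the second after the job is handed in, with the robot touching nothing.
It also fails if it takes over 48 s, if anything falls off the work surface, if the arm or the gripper's body presses on something with over 40 N, if the wrist force passes 120 N, or if a joint passes its speed limit or range.

## Working session

There is one attempt and no reset: what is moved stays moved. The work goes in short steps, Python scripts to look and compute and a shell command to move; the robot and the scene stay as the last step left them, time stands still between calls to the robot, and variables do not carry over. Pictures are saved under pics/ and viewed, and the job is handed in when it is done.

```bash
mkdir -p pics; ls; cat > h.py <<'E'
import numpy as np,cv2
from scipy.spatial.transform import Rotation as R
from workcell import bot
def ray(c,u,v):
    d=np.array([(u-c['cx'])/c['fx'],(v-c['cy'])/c['fy'],1.])
    return np.array(c['origin']),R.from_quat(c['orientation']).apply(d)
def onz(c,u,v,z):
    o,d=ray(c,u,v); return o+d*(z-o[2])/d[2]
def proj(c,p):
    q=R.from_quat(c['orientation']).inv().apply(np.array(p)-np.array(c['origin']))
    return c['fx']*q[0]/q[2]+c['cx'],c['fy']*q[1]/q[2]+c['cy']
def wcam(ob,c):
    T=np.array(c['tool_from_camera']);r=R.from_quat(ob['eef_rot'])
    c['origin']=np.array(ob['tcp_pos'])+r.apply(T[:3,3]);c['orientation']=(r*R.from_matrix(T[:3,:3])).as_quat();return c
E
python3 - <<'E'
from h import *
import pickle
o=bot.get_obs();print({k:np.round(v,4).tolist() for k,v in o.items()}, bot.tcp_to_tips)
for n in ['scene','top','wrist']:
    o=bot.get_obs();c=bot.camera(n)
    if n=='wrist':c=wcam(o,c)
    pickle.dump(c,open(f'{n}0.pkl','wb'))
    cv2.imwrite(f'pics/{n}0.png',c['image']);print(n,c['origin'],c['orientation'],c['fx'])
E
```

```text
pics
{'clock': 0.0, 'joint_pos': [-1.3368, 0.5765, 0.0248, 1.4379, -0.015, 1.129, -0.0565], 'joint_vel': [-0.0003, -0.0015, 0.0016, -0.0007, -0.0017, 0.001, 0.0009], 'joint_torque': [0.0001, -76.5759, 2.2506, -28.5963, 0.0153, 0.0127, 0.0], 'tcp_pos': [0.2107, 0.6408, 0.2384], 'eef_rot': [0.1582, 0.9874, -0.0008, -0.0001], 'force': [-0.1473, 0.6437, 0.3485], 'moment': [0.0076, 0.0519, -0.0208], 'width': 0.0855} 0.008
scene [ 0.92577281 -0.10834771  0.74092581] [ 0.76007332  0.57951092 -0.18501568 -0.22852756] 506.70380650000214
top [0.42028153 0.01490919 0.85277794] [ 0.70875242 -0.70144472  0.05939066 -0.04602244] 493.8983954087209
wrist [0.1332294  0.66580391 0.37328875] [0.79912014 0.57903271 0.0936942  0.13171757] 350.0822069962132
```

View pics/scene0.png

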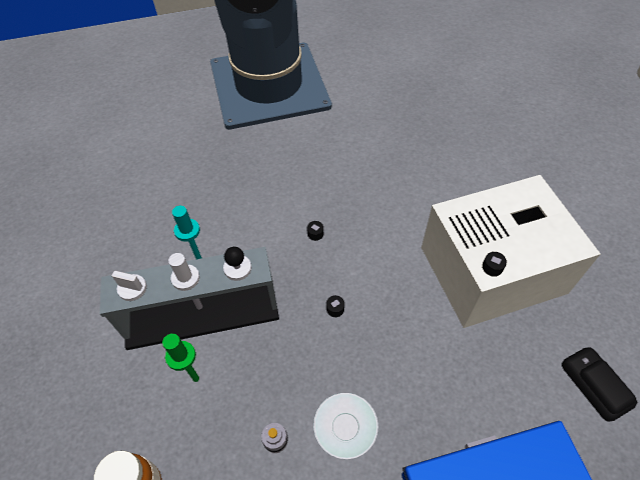

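View pics/top0.png

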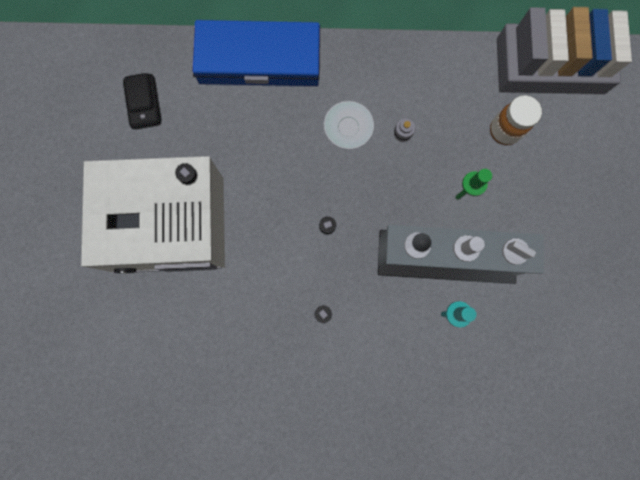

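View pics/wrist0.png

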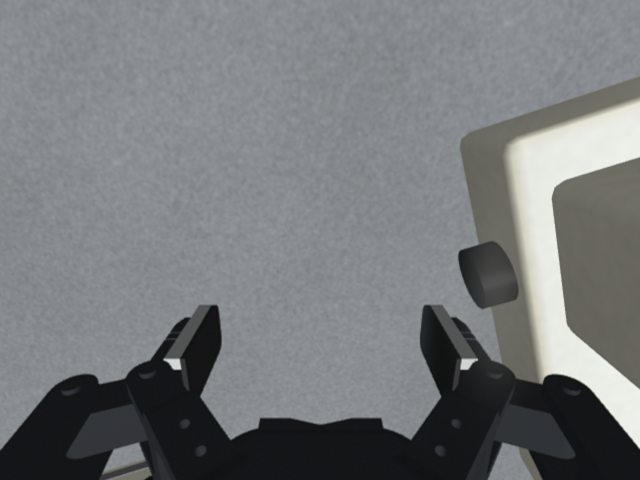

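Scene: the rack is at (190,280). It holds a flat wing rod (127,285), a pale round-grip rod (180,268) and a black ball rod (235,260). The look-alikes outside the rack are turquoise (183,222) and green (175,350).
Top view: the pale round-grip rod is at (470,246) and the dark slot at (123,221). I'll take the middle rod, so next I measure it and check a close crop.

```bash
python3 - <<'E'
from h import *
import pickle
t=pickle.load(open('top0.pkl','rb'));s=pickle.load(open('scene0.pkl','rb'))
a=cv2.resize(t['image'][205:285,380:550],None,fx=4,fy=4,interpolation=2);b=cv2.resize(s['image'][240:320,100:270],None,fx=4,fy=4,interpolation=2)
cv2.imwrite('pics/crop1.png',cv2.resize(np.vstack([a,b]),None,fx=.85,fy=.85))
# white collars & grip top view
for nm,c,(u0,u1,v0,v1) in [('top',t,(380,550,220,275)),('scene',s,(100,270,240,310))]:
    g=c['image'][v0:v1,u0:u1].astype(int);m=((g.min(2)>130)).astype(np.uint8)
    n,l,st,ce=cv2.connectedComponentsWithStats(m)
    for i in range(1,n):
        if st[i,4]>60: print(nm,st[i],ce[i]+[u0,v0],onz(c,*(ce[i]+[u0,v0]),.118))
# housing slot: dark
g=cv2.cvtColor(t['image'],cv2.COLOR_BGR2GRAY)
roi=g[205:240,95:150];m=(roi<100).astype(np.uint8)
n,l,st,ce=cv2.connectedComponentsWithStats(m)
for i in range(1,n):
    if st[i,4]>60:
        print('slot top',st[i],ce[i]+[95,205],onz(t,*(ce[i]+[95,205]),.12))
        ct=cv2.findContours((l==i).astype(np.uint8),0,1)[0][0]; P=np.array([onz(t,p[0][0]+95,p[0][1]+205,.12)[:2] for p in ct],np.float32);print(cv2.minAreaRect(P*1000))
g=cv2.cvtColor(s['image'],cv2.COLOR_BGR2GRAY);roi=g[195:235,500:560];m=(roi<100).astype(np.uint8)
n,l,st,ce=cv2.connectedComponentsWithStats(m)
for i in range(1,n):
    if st[i,4]>60:
        print('slot scene',st[i],ce[i]+[500,195],onz(s,*(ce[i]+[500,195]),.12))
        ct=cv2.findContours((l==i).astype(np.uint8),0,1)[0][0]; P=np.array([onz(s,p[0][0]+500,p[0][1]+195,.12)[:2] for p in ct],np.float32);print(cv2.minAreaRect(P*1000))
# housing top face
m=(t['image'].min(2)>150).astype(np.uint8);n,l,st,ce=cv2.connectedComponentsWithStats(m)
for i in range(1,n):
    if st[i,4]>4000:
        ct=cv2.findContours((l==i).astype(np.uint8),0,1)[0][0]; P=np.array([onz(t,*p[0],.12)[:2] for p in ct],np.float32);print('box',st[i],cv2.minAreaRect(P*1000))
E
```

```text
top [ 25  12  26  26 247] [413.56680162 247.43724696] [ 0.5183267  -0.13472225  0.118     ]
top [ 74  15  31  26 468] [468.99786325 246.91239316] [ 0.5200893  -0.21872654  0.118     ]
top [124  18  32  26 419] [517.54653938 250.96181384] [ 0.51476495 -0.29228821  0.118     ]
scene [   0    0  102   59 2530] [142.23438735 259.57509881] [ 0.47700608 -0.27236363  0.118     ]
scene [ 96   0  74  21 771] [229.14137484 245.78210117] [ 0.48742531 -0.14613022  0.118     ]
scene [123  16  29  23 357] [237.81232493 268.57703081] [ 0.52979059 -0.14031222  0.118     ]
scene [ 70  24  30  25 329] [185.56838906 278.09726444] [ 0.52533166 -0.2146644   0.118     ]
slot top [ 12   8  32  16 463] [122.39740821 220.52051836] [0.55367368 0.30233144 0.12      ]
((553.6333618164062, 302.2012634277344), (21.923112869262695, 46.170249938964844), 3.3000407218933105)
slot scene [ 11  11  36  19 368] [528.24456522 214.94565217] [0.55633705 0.30211957 0.12      ]
((556.1242065429688, 302.2693786621094), (21.754470825195312, 48.01594543457031), 3.3813319206237793)
box [   81   156   130   110 11436] ((570.8853149414062, 268.16070556640625), (160.22909545898438, 190.1578369140625), 3.200161933898926)
```

View pics/crop1.png

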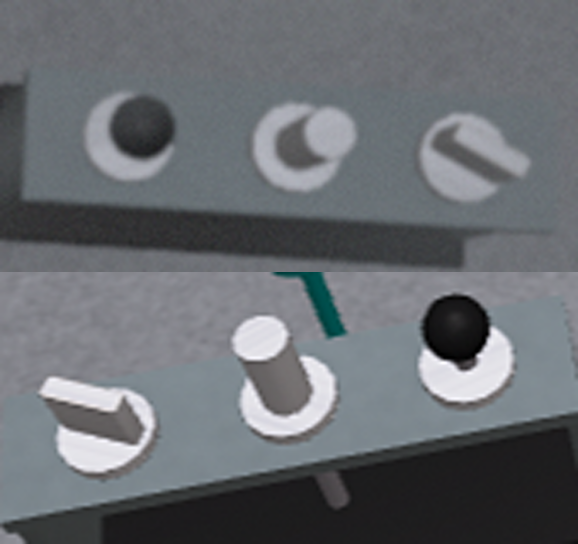

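The crop confirms it. The middle tool has a plain round pale grip and a long shaft that shows below the rack at scene (197,302). On its left is the wing grip and on its right the black ball. The slot also agrees: the box centre plus the given offset gives (0.554, 0.302), which matches both views. Next I locate the rod by its grip top and collar.

```bash
cat >> h.py <<'E'
def tri(c1,p1,c2,p2):
    o1,d1=ray(c1,*p1);o2,d2=ray(c2,*p2)
    x=np.linalg.lstsq(np.c_[d1,-d2],o2-o1,rcond=None)[0];a=o1+d1*x[0];b=o2+d2*x[1];return (a+b)/2,np.linalg.norm(a-b)
def plan(p,yaw=None):
    o=bot.get_obs();r=R.from_quat(o['eef_rot']);M=r.as_matrix()
    cy=np.degrees(np.arctan2(M[1,1],M[0,1]))
    d=M.T@(np.array(p)-o['tcp_pos'])*1000
    s=0 if yaw is None else -np.radians((yaw-cy+180)%360-180)
    print('clk',o['clock'],'tcp',np.round(o['tcp_pos'],4),'yaw',round(cy,2),'tilt',np.round(np.degrees(np.arccos(-M[2,2])),2),'F',np.round(o['force'],1),'w',o['width'],'-> dxyz',np.round(d,1),'spin',round(s,3))
E
python3 - <<'E'
from h import *
import pickle
t=pickle.load(open('top0.pkl','rb'));s=pickle.load(open('scene0.pkl','rb'))
print('griptop',tri(t,(476.8,244.4),s,(177.4,259.4)),onz(t,476.8,244.4,.163),onz(s,177.4,259.4,.163))
print('collar',tri(t,(467.4,248.1),s,(185,276.8)),onz(t,467.4,248.1,.118),onz(s,185,276.8,.118))
for u,v in [(418,246),(518,252)]: print(onz(t,u,v,.118))
for g,c in [((485,176),t)]: print('green top',onz(t,485,176,.143))
print('teal',onz(t,468,314,.143))
plan((.45,.25,.30),0)
E
```

```text
griptop (array([ 0.51847316, -0.21622821,  0.15839587]), np.float64(0.001906156955850735)) [ 0.51770098 -0.21567928  0.163     ] [ 0.52204431 -0.21443465  0.163     ]
collar (array([ 0.51910858, -0.21704262,  0.11250417]), np.float64(0.0017897770777344476)) [ 0.51825332 -0.21623741  0.118     ] [ 0.52297631 -0.21521125  0.118     ]
[ 0.52058808 -0.1414677   0.118     ]
[ 0.51319249 -0.29289946  0.118     ]
green top [ 0.62368179 -0.23854309  0.143     ]
teal [ 0.41995455 -0.20593795  0.143     ]
clk 0.15 tcp [0.2108 0.6409 0.2386] yaw 71.79 tilt 0.08 F [-0.1 -0.2  0.2] w 0.08529530414230382 -> dxyz [-349.3 -296.6  -61. ] spin 1.253
```

```bash
python3 -m inch '[{"dx":-349,"dy":-297,"dz":-61,"spin":1.25,"claw":60},{"dx":-349,"dy":-297,"dz":-61,"spin":1.25,"claw":60},{"dx":-349,"dy":-297,"dz":-61,"spin":1.25,"claw":60},{"dx":-349,"dy":-297,"dz":-61,"spin":1.25,"claw":60},{"dx":-349,"dy":-297,"dz":-61,"spin":1.25,"claw":60},{"dx":-349,"dy":-297,"dz":-61,"spin":1.25,"claw":60},{"dx":-349,"dy":-297,"dz":-61,"spin":1.25,"claw":60},{"dx":-349,"dy":-297,"dz":-61,"spin":1.25,"claw":60}]'; python3 -c "
from h import *
plan((.519,-.216,.28),-2)"
```

```text
clock: 0.95
tcp_pos: [0.418, 0.3009, 0.2924]
eef_rot: [0.69, 0.724, 0.0, -0.0]
force: [0.5, 0.2, 0.9]
width: 0.06
clk 0.95 tcp [0.418  0.3009 0.2924] yaw 2.69 tilt 0.02 F [0.5 0.2 0.9] w 0.059971318150136114 -> dxyz [-521.    76.6   12.3] spin 0.082
```

```bash
python3 -m inch '[{"dx":-521,"dy":77,"dz":12,"spin":0.08,"claw":60},{"dx":-521,"dy":77,"dz":12,"spin":0.08,"claw":60},{"dx":-521,"dy":77,"dz":12,"spin":0.08,"claw":60},{"dx":-521,"dy":77,"dz":12,"spin":0.08,"claw":60},{"dx":-521,"dy":77,"dz":12,"spin":0.08,"claw":60},{"dx":-521,"dy":77,"dz":12,"spin":0.08,"claw":60},{"dx":-521,"dy":77,"dz":12,"spin":0.08,"claw":60},{"dx":-521,"dy":77,"dz":12,"spin":0.08,"claw":60}]'; python3 -c "
from h import *
plan((.519,-.216,.25),-2)"
```

```text
clock: 1.75
tcp_pos: [0.4968, -0.091, 0.283]
eef_rot: [0.716, 0.698, 0.0, -0.0]
force: [0.6, 0.9, -0.7]
width: 0.0599
clk 1.75 tcp [ 0.4968 -0.091   0.283 ] yaw -1.52 tilt 0.02 F [ 0.6  0.9 -0.7] w 0.05992621077877635 -> dxyz [-124.3   25.5   32.9] spin 0.008
```

```bash
python3 -m inch '[{"dx":-124,"dy":25.5,"dz":33,"spin":0.01,"claw":60},{"dx":-124,"dy":25.5,"dz":33,"spin":0.01,"claw":60},{"dx":-124,"dy":25.5,"dz":33,"spin":0.01,"claw":60},{"dx":-124,"dy":25.5,"dz":33,"spin":0.01,"claw":60},{"dx":-124,"dy":25.5,"dz":33,"spin":0.01,"claw":60}]'; python3 - <<'E'
from h import *
import pickle
o=bot.get_obs();c=wcam(o,bot.camera('wrist'));pickle.dump(c,open('w1.pkl','wb'));cv2.imwrite('pics/w1.png',c['image'])
print('expect griptop',proj(c,(.519,-.216,.163)),'collar',proj(c,(.519,-.216,.118)))
plan((.519,-.216,.131),-2)
E
```

```text
clock: 2.25
tcp_pos: [0.5186, -0.214, 0.2495]
eef_rot: [0.721, 0.693, -0.0, -0.001]
force: [-0.3, 0.9, 0.0]
width: 0.0602
expect griptop (np.float64(320.64213464398546), np.float64(248.796645242369)) collar (np.float64(320.7027814485127), np.float64(228.90289814338485))
clk 2.3 tcp [ 0.5189 -0.213   0.2498] yaw -2.11 tilt 0.06 F [0.8 0.2 0.3] w 0.060201908525131805 -> dxyz [ -3.1   0.3 118.8] spin -0.002
```

View pics/w1.png

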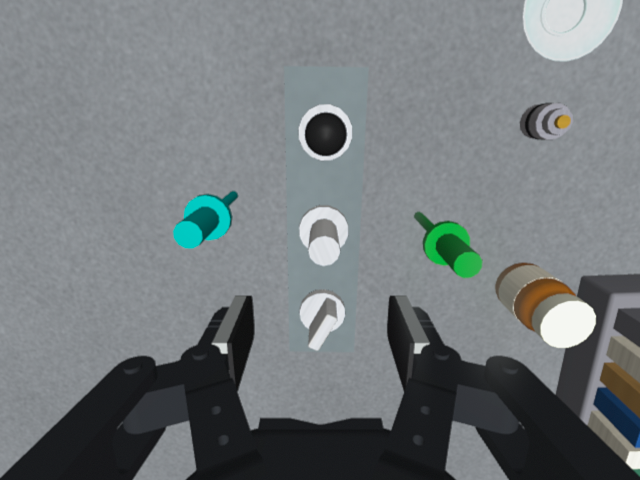

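The wrist view shows the round grip's top at (324,250) and its collar at (323,230), within 3 px of where I expected, so x is about 0.5205. The fingers pass clear of the turquoise grip (190,232) and the green grip (465,262). I go down partway and re-check.

```bash
python3 -m inch '[{"dx":-3,"dy":1.5,"dz":50,"claw":60},{"dx":-3,"dy":1.5,"dz":75,"claw":60},{"dx":-3,"dy":1.5,"dz":75,"claw":60},{"dx":-3,"dy":1.5,"dz":75,"claw":60}]'; python3 - <<'E'
from h import *
o=bot.get_obs();c=wcam(o,bot.camera('wrist'));cv2.imwrite('pics/w2.png',c['image'])
print('expect griptop',proj(c,(.5205,-.2165,.163)),'collar',proj(c,(.5205,-.2165,.118)))
plan((.5205,-.2165,.132),-2)
E
```

```text
expect griptop (np.float64(322.4265019465487), np.float64(250.7263711475672)) collar (np.float64(322.1838695810736), np.float64(230.61142688426708))
clk 2.35 tcp [ 0.5191 -0.2124  0.25  ] yaw -2.03 tilt 0.05 F [ 0.  -0.9  0.1] w 0.0599925895044412 -> dxyz [ -4.1   1.5 118. ] spin -0.001$[0]: bad value
```

View pics/w2.png

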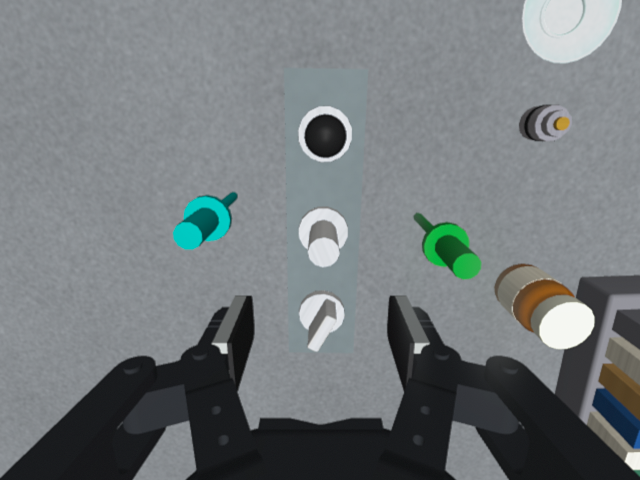

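The call was refused because every row needs "spin", so nothing moved. I repeat it with spin included.

```bash
python3 -m inch '[{"dx":-4,"dy":1.5,"dz":45,"spin":0,"claw":60},{"dx":-4,"dy":1.5,"dz":75,"spin":0,"claw":60},{"dx":-4,"dy":1.5,"dz":75,"spin":0,"claw":60},{"dx":-4,"dy":1.5,"dz":75,"spin":0,"claw":60}]'; python3 - <<'E'
from h import *
o=bot.get_obs();c=wcam(o,bot.camera('wrist'));cv2.imwrite('pics/w3.png',c['image'])
print('expect griptop',proj(c,(.5205,-.2165,.163)),'collar',proj(c,(.5205,-.2165,.118)))
plan((.5205,-.2165,.132),-2)
E
```

```text
clock: 2.75
tcp_pos: [0.5207, -0.2169, 0.1758]
eef_rot: [0.72, 0.694, 0.0, -0.0]
force: [-0.1, -0.8, 0.0]
width: 0.0601
expect griptop (np.float64(318.97409181456817), np.float64(299.01999649966984)) collar (np.float64(319.31227335808245), np.float64(262.1052920314155))
clk 2.8 tcp [ 0.5212 -0.2174  0.1766] yaw -2.05 tilt 0.1 F [ 1.  -0.6 -0.1] w 0.05999329791143035 -> dxyz [ 0.9 -0.8 44.6] spin -0.001
```

View pics/w3.png

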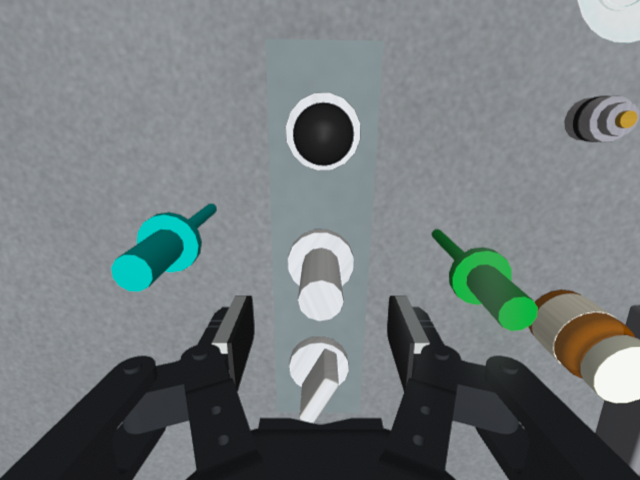

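The grip top is at (320,299), as predicted, and centred between the pads. I go down the rest of the way and close.

```bash
python3 -m inch '[{"dx":0.5,"dy":-0.5,"dz":25,"spin":0,"claw":60},{"dx":0.5,"dy":-0.5,"dz":44,"spin":0,"claw":60},{"dx":0.5,"dy":-0.5,"dz":44,"spin":0,"claw":60},{"dx":0.5,"dy":-0.5,"dz":44,"spin":0,"claw":10},{"dx":0.5,"dy":-0.5,"dz":44,"spin":0,"claw":10},{"dx":0.5,"dy":-0.5,"dz":44,"spin":0,"claw":10},{"dx":0.5,"dy":-0.5,"dz":44,"spin":0,"claw":10},{"dx":0.5,"dy":-0.5,"dz":44,"spin":0,"claw":10}]'
```

```text
clock: 3.6
tcp_pos: [0.5207, -0.2177, 0.1326]
eef_rot: [0.72, 0.694, 0.001, 0.001]
force: [-1.0, 0.9, 7.7]
width: 0.0204
```

```bash
python3 -m inch '[{"dx":0,"dy":0,"dz":-15,"spin":0,"claw":10},{"dx":0,"dy":0,"dz":-40,"spin":0,"claw":10},{"dx":0,"dy":0,"dz":-80,"spin":0,"claw":10},{"dx":0,"dy":0,"dz":-120,"spin":0,"claw":10},{"dx":0,"dy":0,"dz":-160,"spin":0,"claw":10},{"dx":0,"dy":0,"dz":-160,"spin":0,"claw":10},{"dx":0,"dy":0,"dz":-160,"spin":0,"claw":10}]'; python3 - <<'E'
from h import *
for n in ['scene','wrist']:
    c=bot.camera(n);cv2.imwrite(f'pics/{n}4.png',c['image'])
plan((.555,.3023,.295),-2)
E
```

```text
clock: 4.3
tcp_pos: [0.52, -0.2175, 0.2922]
eef_rot: [0.72, 0.694, 0.001, 0.001]
force: [-0.0, -0.2, -1.8]
width: 0.0209
clk 4.4 tcp [ 0.5193 -0.217   0.2903] yaw -2.11 tilt 0.07 F [-0.  -0.  -0.9] w 0.02018412531226833 -> dxyz [520.2  16.5  -4.4] spin -0.002
```

View pics/scene4.png

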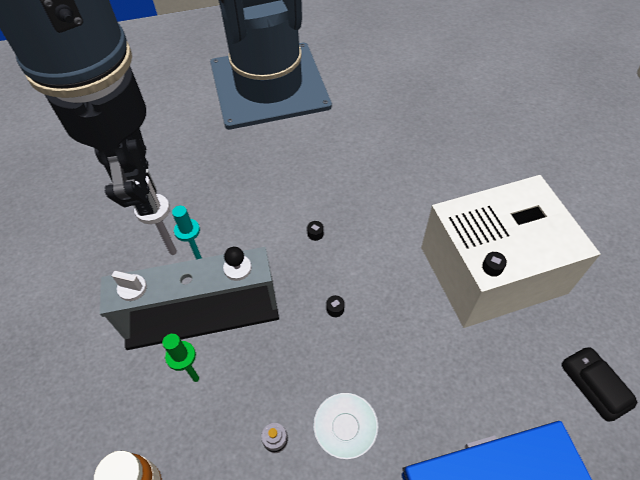

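View pics/wrist4.png

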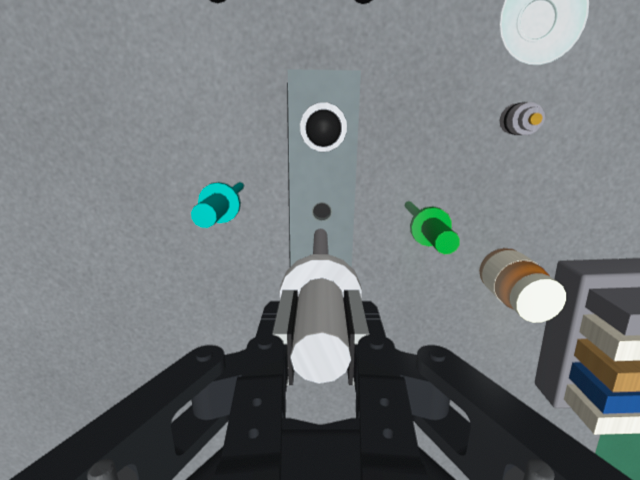

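The rod is out of the rack: its collar is at scene (152,208), its tip at (172,253), and the middle hole is empty at (187,278). Now I carry it to the slot, first rising a little to clear the ball grip.

```bash
python3 -m inch '[{"dx":10,"dy":1,"dz":-20,"spin":0,"claw":10},{"dx":40,"dy":2,"dz":-25,"spin":0,"claw":10},{"dx":85,"dy":3,"dz":-25,"spin":0,"claw":10},{"dx":130,"dy":5,"dz":-25,"spin":0,"claw":10},{"dx":175,"dy":6,"dz":-25,"spin":0,"claw":10},{"dx":220,"dy":7,"dz":-25,"spin":0,"claw":10},{"dx":265,"dy":8,"dz":-25,"spin":0,"claw":10},{"dx":310,"dy":10,"dz":-25,"spin":0,"claw":10}]';  python3 -c "
from h import *
plan((.555,.3023,.295),3)"
```

```text
clock: 5.2
tcp_pos: [0.5404, 0.0939, 0.3147]
eef_rot: [0.72, 0.694, -0.001, -0.001]
force: [1.4, -0.7, -1.5]
width: 0.0208
clk 5.2 tcp [0.5404 0.0939 0.3147] yaw -2.12 tilt 0.13 F [ 1.4 -0.7 -1.5] w 0.02075100978111605 -> dxyz [208.9   6.9  19.6] spin -0.089
```

```bash
python3 -m inch '[{"dx":45,"dy":2,"dz":0,"spin":-0.02,"claw":10},{"dx":90,"dy":3,"dz":5,"spin":-0.05,"claw":10},{"dx":130,"dy":4,"dz":10,"spin":-0.09,"claw":10},{"dx":165,"dy":6,"dz":15,"spin":-0.09,"claw":10},{"dx":195,"dy":7,"dz":20,"spin":-0.09,"claw":10},{"dx":209,"dy":7,"dz":20,"spin":-0.09,"claw":10},{"dx":209,"dy":7,"dz":20,"spin":-0.09,"claw":10},{"dx":209,"dy":7,"dz":20,"spin":-0.09,"claw":10}]'; python3 - <<'E'
from h import *
import pickle
for n in ['scene','top','wrist']:
    o=bot.get_obs();c=bot.camera(n)
    if n=='wrist':c=wcam(o,c)
    pickle.dump(c,open(f'{n}5.pkl','wb'))
    cv2.imwrite(f'pics/{n}5.png',c['image'])
    p=np.array(o['tcp_pos']);print(n,'exp tip',proj(c,p-[0,0,.1126]),'collar low',proj(c,p-[0,0,.0226]),'slot',proj(c,(.5545,.3023,.12)))
plan((.555,.3023,.20),3)
E
```

```text
clock: 6.0
tcp_pos: [0.5562, 0.2988, 0.2957]
eef_rot: [0.689, 0.725, -0.001, 0.0]
force: [0.5, -0.7, -0.7]
width: 0.0206
scene exp tip (np.float64(540.1777752972378), np.float64(188.5718600024204)) collar low (np.float64(564.0558146222289), np.float64(142.82807201798144)) slot (np.float64(527.7730064982586), np.float64(213.99018695067326))
top exp tip (np.float64(107.81828804500807), np.float64(210.04711735210583)) collar low (np.float64(76.69667613071138), np.float64(194.55752034262528)) slot (np.float64(122.45686386113385), np.float64(219.97782393382664))
wrist exp tip (np.float64(319.88642616513135), np.float64(233.7949890030562)) collar low (np.float64(319.5954513629153), np.float64(290.0563696386914)) slot (np.float64(318.0377229780977), np.float64(207.6178979154932))
clk 6.15 tcp [0.5565 0.2985 0.2965] yaw 2.88 tilt 0.04 F [ 0.1  0.3 -1.3] w 0.020501460610381182 -> dxyz [ 3.9 -1.4 96.5] spin -0.002
```

View pics/scene5.png

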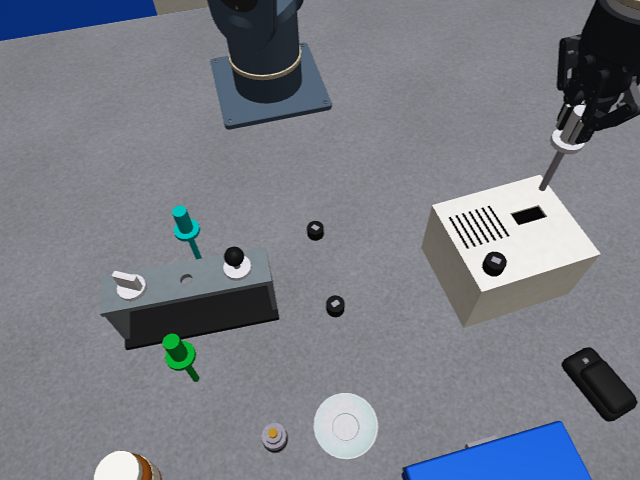

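View pics/wrist5.png

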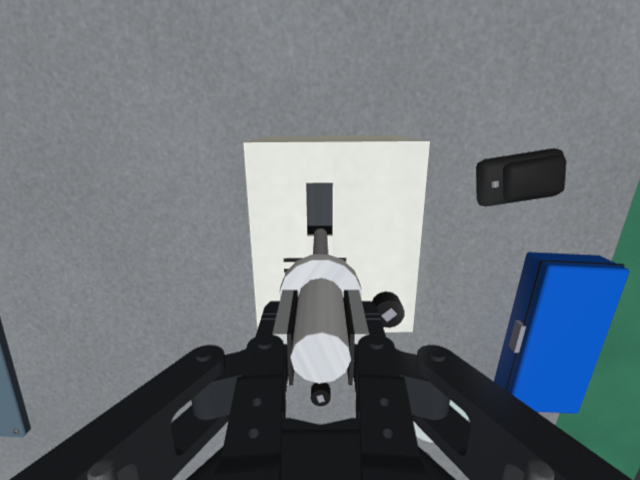

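View pics/top5.png

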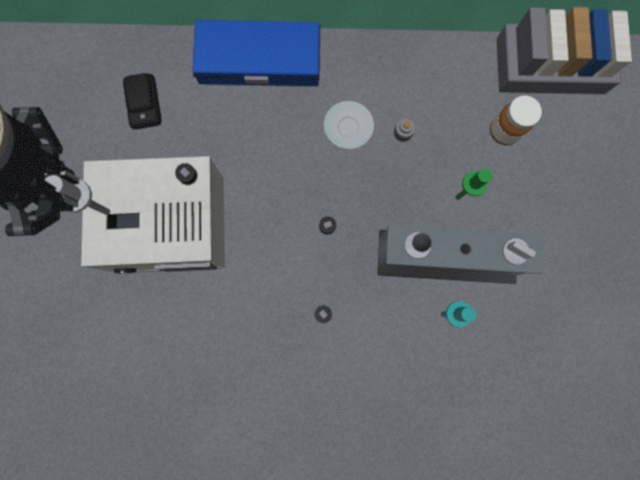

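The tip shows at scene (543,188), top (108,213) and wrist (320,232), all within about 3 px of prediction, so the rod hangs upright. In the wrist view the slot spans u = 306–333. I go down to just above the slot and look again.

```bash
python3 -m inch '[{"dx":4,"dy":-1,"dz":20,"spin":0,"claw":10},{"dx":4,"dy":-1,"dz":45,"spin":0,"claw":10},{"dx":4,"dy":-1,"dz":56,"spin":0,"claw":10},{"dx":4,"dy":-1,"dz":56,"spin":0,"claw":10},{"dx":4,"dy":-1,"dz":56,"spin":0,"claw":10}]'; python3 - <<'E'
from h import *
I=[]
for n,(u,v) in [('scene',(535,200)),('top',(115,215)),('wrist',(320,220))]:
    o=bot.get_obs();c=bot.camera(n)
    if n=='wrist':c=wcam(o,c)
    p=np.array(o['tcp_pos']);print(n,'exp tip',proj(c,p-[0,0,.1126]),'slot',proj(c,(.555,.3023,.12)))
    I.append(cv2.resize(c['image'][v-60:v+60,u-60:u+60],(264,264),interpolation=2))
cv2.imwrite('pics/c6.png',np.hstack(I))
plan((.555,.3023,.141),3)
E
```

```text
clock: 6.65
tcp_pos: [0.5553, 0.3041, 0.2409]
eef_rot: [0.688, 0.725, 0.0, 0.0]
force: [0.7, 0.5, -0.7]
width: 0.0208
scene exp tip (np.float64(530.8454699193779), np.float64(210.82915699108815)) slot (np.float64(527.9306755107233), np.float64(214.2429730897069))
top exp tip (np.float64(118.91842356721668), np.float64(218.1959575020087)) slot (np.float64(122.48003151427571), np.float64(219.64937352413335))
wrist exp tip (np.float64(319.6799050179116), np.float64(234.03148331384207)) slot (np.float64(318.83014280209954), np.float64(233.14174894646325))
clk 6.8 tcp [0.5554 0.3046 0.2412] yaw 3.02 tilt 0.11 F [ 0.2 -0.4 -1.1] w 0.021037588941815382 -> dxyz [ -2.3  -0.7 100.2] spin 0.0
```

View pics/c6.png

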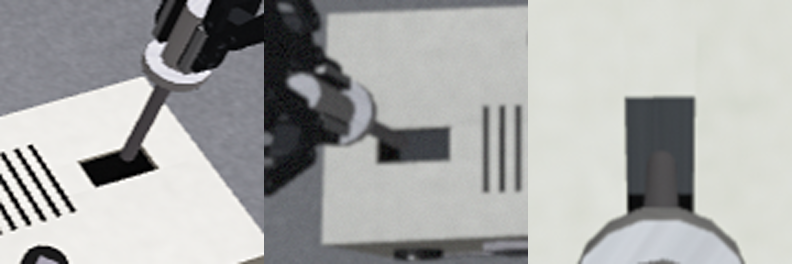

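Both crops show the tip over the slot's opening and centred across its 24 mm width (wrist tip u=134, slot 98–167). I insert it, slowing down near the tab.

```bash
python3 -m inch '[{"dx":-2,"dy":-0.5,"dz":20,"spin":0,"claw":10},{"dx":-2,"dy":-0.5,"dz":45,"spin":0,"claw":10},{"dx":-2,"dy":-0.5,"dz":65,"spin":0,"claw":10},{"dx":-2,"dy":-0.5,"dz":72,"spin":0,"claw":10},{"dx":-2,"dy":-0.5,"dz":75,"spin":0,"claw":10},{"dx":-2,"dy":-0.5,"dz":75,"spin":0,"claw":10}]'
python3 -m inch '[{"dx":0,"dy":0,"dz":4,"spin":0,"claw":10},{"dx":0,"dy":0,"dz":8,"spin":0,"claw":10},{"dx":0,"dy":0,"dz":12,"spin":0,"claw":10},{"dx":0,"dy":0,"dz":12,"spin":0,"claw":10}]'
```

```text
clock: 7.4
tcp_pos: [0.5549, 0.3027, 0.1657]
eef_rot: [0.688, 0.726, 0.0, 0.0]
force: [0.5, 0.4, -2.2]
width: 0.0207
clock: 7.8
tcp_pos: [0.5552, 0.3029, 0.1539]
eef_rot: [0.688, 0.726, 0.001, 0.0]
force: [1.1, -0.4, 1.8]
width: 0.0211
```

```bash
python3 -m inch '[{"dx":0,"dy":0,"dz":3,"spin":0,"claw":10},{"dx":0,"dy":0,"dz":6,"spin":0,"claw":10},{"dx":0,"dy":0,"dz":9,"spin":0,"claw":10},{"dx":0,"dy":0,"dz":9,"spin":0,"claw":10}]'; python3 - <<'E'
from h import *
I=[]
for n,(u,v) in [('scene',(525,210)),('top',(125,215))]:
    c=bot.camera(n)
    I.append(cv2.resize(c['image'][v-60:v+60,u-60:u+60],(396,396),interpolation=2))
cv2.imwrite('pics/c7.png',np.hstack(I))
plan((.555,.3023,.1426),3)
E
```

```text
clock: 8.2
tcp_pos: [0.5552, 0.3029, 0.1449]
eef_rot: [0.688, 0.726, 0.001, 0.0]
force: [2.0, 0.6, 2.7]
width: 0.0208
clk 8.3 tcp [0.5553 0.3029 0.1448] yaw 3.03 tilt 0.13 F [1.  0.1 4.4] w 0.02071872595889468 -> dxyz [-0.5 -0.3  2.2] spin 0.001
```

View pics/c7.png

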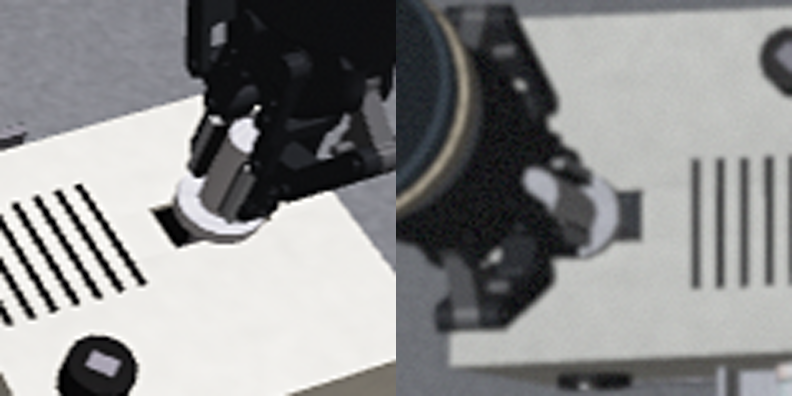

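The collar is close to the housing top, and the tray's handle shows at the front edge of the top view. I continue until the force steps up.

```bash
python3 -m inch '[{"dx":0,"dy":0,"dz":1.5,"spin":0,"claw":10},{"dx":0,"dy":0,"dz":2.5,"spin":0,"claw":10},{"dx":0,"dy":0,"dz":2.5,"spin":0,"claw":10}]';python3 -m inch '[{"dx":0,"dy":0,"dz":1,"spin":0,"claw":10},{"dx":0,"dy":0,"dz":1,"spin":0,"claw":10}]'
```

```text
clock: 8.6
tcp_pos: [0.5553, 0.3029, 0.1427]
eef_rot: [0.688, 0.726, 0.001, 0.0]
force: [0.1, 0.4, 8.4]
width: 0.0204
clock: 8.8
tcp_pos: [0.5553, 0.3029, 0.1426]
eef_rot: [0.688, 0.726, 0.001, 0.0]
force: [-1.7, -1.8, 17.6]
width: 0.0206
```

The TCP has stopped at 0.1426, the home height I calculated, while the force climbed to 18 N, so the collar is seated. I look again before releasing.

```bash
python3 -m inch '[{"dx":0,"dy":0,"dz":0.5,"spin":0,"claw":10},{"dx":0,"dy":0,"dz":0.5,"spin":0,"claw":10}]'; python3 - <<'E'
from h import *
I=[]
for n,(u,v) in [('scene',(525,210)),('top',(140,235))]:
    c=bot.camera(n)
    I.append(cv2.resize(c['image'][v-60:v+60,u-60:u+60],(396,396),interpolation=2))
cv2.imwrite('pics/c8.png',np.hstack(I))
plan((.555,.3023,.1426),3)
E
```

```text
clock: 9.0
tcp_pos: [0.5553, 0.3029, 0.1425]
eef_rot: [0.688, 0.726, 0.002, 0.0]
force: [-3.2, -2.2, 21.6]
width: 0.0207
clk 9.1 tcp [0.5553 0.3029 0.1426] yaw 3.03 tilt 0.19 F [-4.3 -2.3 22.4] w 0.020459679956367317 -> dxyz [-0.6 -0.4 -0. ] spin 0.0
```

View pics/c8.png

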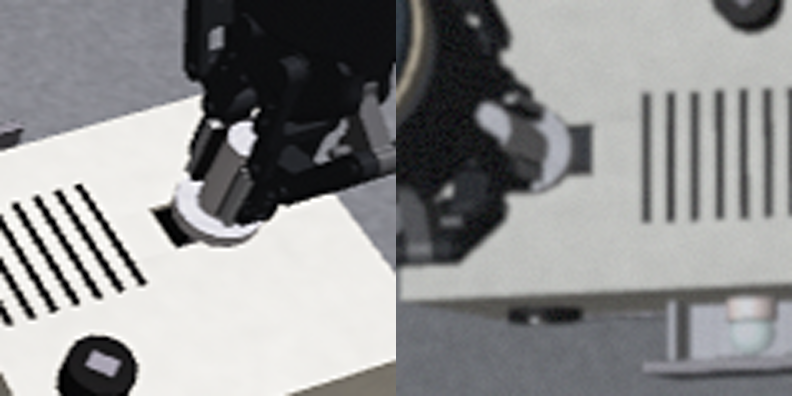

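The collar sits flush on the housing, and in the top crop the tray is out with the lamp showing (750,325). Now I release and withdraw.

```bash
python3 -m inch '[{"dx":0,"dy":0,"dz":0,"spin":0,"claw":50},{"dx":0,"dy":0,"dz":0,"spin":0,"claw":50},{"dx":0,"dy":0,"dz":0,"spin":0,"claw":50},{"dx":0,"dy":0,"dz":-1,"spin":0,"claw":50}]';python3 -m inch '[{"dx":0,"dy":0,"dz":-25,"spin":0,"claw":50},{"dx":0,"dy":0,"dz":-65,"spin":0,"claw":50},{"dx":0,"dy":0,"dz":-110,"spin":0,"claw":50},{"dx":0,"dy":0,"dz":-130,"spin":0,"claw":50},{"dx":0,"dy":0,"dz":-130,"spin":0,"claw":50}]'; python3 - <<'E'
from h import *
import pickle
for n in ['scene','top','wrist']:
    o=bot.get_obs();c=bot.camera(n)
    if n=='wrist':c=wcam(o,c)
    pickle.dump(c,open(f'{n}9.pkl','wb'))
    cv2.imwrite(f'pics/{n}9.png',c['image'])
    print(n,'exp griptop',proj(c,(.555,.303,.173)),'collar top',proj(c,(.555,.303,.128)))
plan((.555,.3023,.25),3)
E
```

```text
clock: 9.5
tcp_pos: [0.5541, 0.3025, 0.1405]
eef_rot: [0.688, 0.726, -0.0, -0.0]
force: [-0.0, 1.2, 0.1]
width: 0.0499
clock: 10.0
tcp_pos: [0.5559, 0.3029, 0.2744]
eef_rot: [0.688, 0.726, 0.003, 0.001]
force: [-0.2, -0.3, 0.1]
width: 0.0499
scene exp griptop (np.float64(540.0740509681352), np.float64(191.85927736444248)) collar top (np.float64(530.0337805107765), np.float64(210.94324217917065))
top exp griptop (np.float64(107.40755387828438), np.float64(212.56949065648803)) collar top (np.float64(119.9391452357361), np.float64(218.6407441817584))
wrist exp griptop (np.float64(321.1107659951197), np.float64(240.0383387377988)) collar top (np.float64(321.05183311008517), np.float64(222.10812382010357))
clk 10.15 tcp [0.5538 0.3025 0.2699] yaw 3.04 tilt 0.09 F [ 0.3 -0.3 -0.3] w 0.04974156730335498 -> dxyz [-0.2  1.2 19.9] spin 0.001
```

View pics/scene9.png

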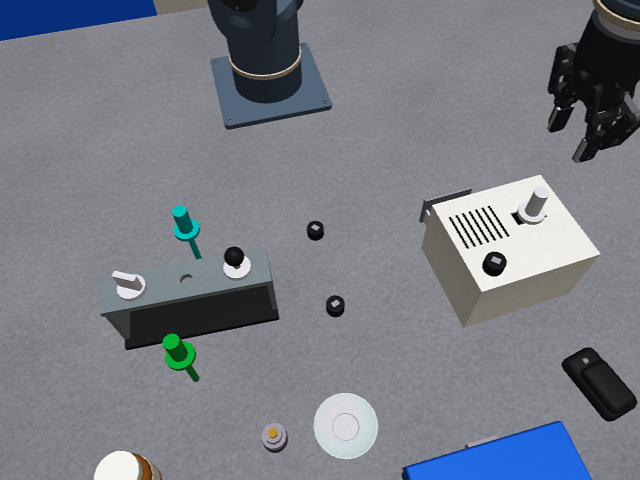

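View pics/wrist9.png

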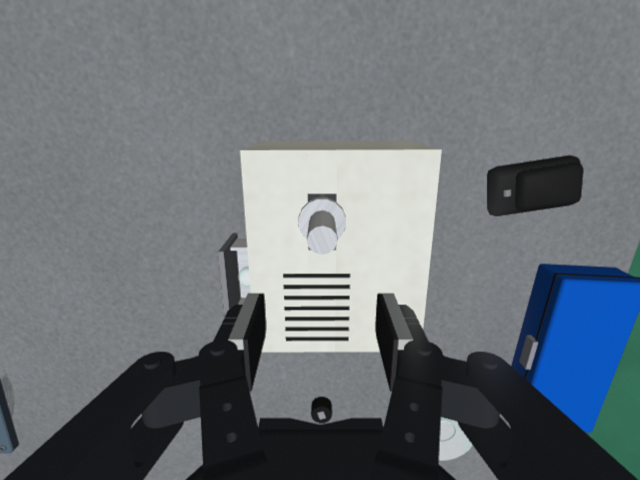

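View pics/top9.png

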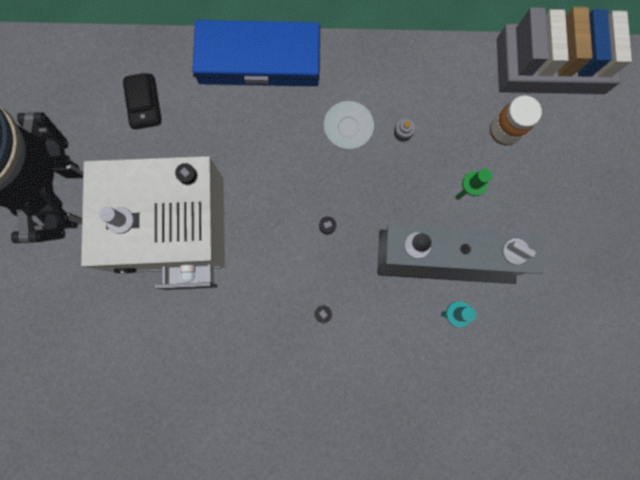

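The rod stands upright. Its grip top is at scene (540,192), top (107,213) and wrist (322,239), which matches the prediction for the fully home pose. The tray is out at top (187,277), the gripper is clear and force reads about zero. I hand in.

```bash
python3 -m inch '[{"dx":0,"dy":0,"dz":0,"spin":0,"claw":50},{"dx":0,"dy":0,"dz":0,"spin":0,"claw":50}]'; python3 -c "
from h import *
print(bot.hand_in())"
```

```text
clock: 10.35
tcp_pos: [0.554, 0.3024, 0.2697]
eef_rot: [0.688, 0.726, -0.001, -0.0]
force: [-0.3, -0.6, 0.0]
width: 0.0502
the job is handed in; nothing more can be done
None
```

The lamp tray is out and the release rod is standing upright in the slot, with its collar on the housing. I took the round-grip rod from the rack's middle hole, pushed it down through the slot onto the latch tab and released it. The job was handed in at 10.35 s, and the hand-in gives no verdict.

**Collar seated:** the downward motion stopped at a tool height of 0.1425 m (calculated home height 0.1426 m) while the force rose to about 22 N.

**Final pictures:** after release, all three views put the grip top within about 1–2 px of the fully home position. The tray is visibly out with its lamp showing, and the gripper is clear with force near zero.

**What disagreed or went unmeasured:**
- The scene and top cameras differed by 2–5 mm in x for the rod and the slot; the wrist view settled it.
- While the tab was being pressed, the force read only about 3–5 N instead of the expected 8 N.
- I judged the tray travel by eye and did not measure the 30 mm.
- One move was refused for a missing "spin" value; nothing moved.

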